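Close the drive-bay cover and hold it flush

ROBOT

A 6-joint arm with a two-finger parallel gripper is mounted at the origin on the work surface. World frame = base frame: x ahead of the robot, y to its left, z up, the work surface at z = 0. Lengths are in m, angles in rad, forces in N, time in s.
With the tool pointing down it reaches from about 0.4 to 0.825 m from the base axis. Payload 7 kg.
Tool frame: the origin (TCP) lies at the very end of the fingers, on their centre line; the grasp point (between the pads) lies 19 mm behind it; x points along the fingers, y is the direction in which the jaws open and shut, and the axes are right-handed (so a half turn about x gives the same grasp; the last joint's range is limited). The gripper opens to 88 mm and grips with 3 to 60 N. Pads are 19 mm wide; open, the fingers measure 130 mm over their backs; the gripper's body (78 mm by 193 mm) begins 47 mm behind the grasp point.
Start: joints at [1.606, 0.359, 0.012, 0, -1.224, -0.288], TCP at [0.169, 0.654, 0.227] pointing down, gripper open.
Joint ranges: [-3.07, 3.07], [-1.43, 2.12], [-1.02, 1.25], [-3.03, 1.67], [-3.05, -0], [-3.03, 3.03]. Speed limits (rad/s): [2.39, 2.39, 3.01, 3.14, 3.14, 3.14].

INTERFACE

Orientations are given as [roll, pitch, yaw] about the fixed x, y, z axes, in that order (R = Rz(yaw) Ry(pitch) Rx(roll)).
In Python, from station import arm gives the robot as it stands.
- The arm moves only by the shell command python3 -m inch 'ROWS' [OPENING] [FORCE]. ROWS is text: rows parted by semicolons, each of 6 numbers parted by spaces: the shift along the world's x, y, z in units of 30 mm (1.0 is 30 mm), then the turn, a rotation vector about the world's x, y, z in units of 5 degrees (1.0 is 5 degrees). In form: dx dy dz wx wy wz; .... A call has 1 to 12 rows; each row shifts and turns the commanded pose from where the row before left it; what a row does not reach is not made up. A row lasts 1/8 s, in which the tool goes at most 62.5 mm and 10.7 degrees, less where a joint would pass 70% of its speed; a pose out of reach is approached as far as the arm can. A call is refused whole if a number of a shift passes 1 or a number of a turn 1, either way. A call with a gripper value outside its range is refused whole. OPENING is the opening, from 0 (shut) to 1 (fully open), set as the call begins (- or left out, the last holds). The fingers move at their own pace and stop on an object; FORCE is the grip in N (left out, the last holds). Time passes only in rows, so rows that do not move let the fingers close. It gives the time, the measured TCP pose, the force and the opening at its end, in the units of the state.
- arm.get_state(): the state, without advancing time (a new reading comes with each control period).
- arm.grab_frame(name): name is "scene" or "side" or "wrist"; returns a dict with "frame" (384x512x3 uint8, red, green, blue), "range_z" (384x512 float32, m along the optical axis (not along the pixel's ray), 0 where there is no reading), "mtx" (3x3 intrinsics, pixels), "pose" (4x4, takes a point from camera to world coordinates). Camera axes: x right, y up, looking along -z (the intrinsics and any distortion apply to the point x, -y, -z); pixel columns grow to the right and rows downward; lengths in m; the calibration is good to about 2 mm. A picture is of the moment at which its call begins.
- arm.job_done(): hands the job in, once; it reports no verdict.
Trained networks look in a picture, given as the dict that the camera call returned (one of the last four; its "shot" number tells which), for a name from the list of things; names that differ only in an ending like _2 or _b are one class to them, and where a whole thing is asked for, a point or a joint stands for the part that bears it (a point fixed in the world has none). Each returns a list of dicts, best first, with "confidence" (0 to 1); they miss things now and then, are a little off and sometimes report something else, mostly with a low value. They report only what shows in the picture. A call takes as long as a camera call.
- arm.search_frame(picture, target): "extent" ([centre column, centre row, width, height] as shares, 0 to 1, of the picture: columns of its width, rows of its height, round what is visible of it).
- arm.masks_of(picture, target): "mask" (384x512 bool, what is visible of it) and "extent" ([centre column, centre row, width, height] as shares, 0 to 1, of the picture: columns of its width, rows of its height, round what is visible of it).
- arm.place_of(picture, target): "position" ([column, row] as shares, 0 to 1, of the picture: columns of its width, rows of its height: a listed point, or the origin of a listed thing).
The state is a dict: "t": time; "q": joint angles; "qd": joint speeds; "joint_efforts": joint torques, N m; "eef_pos": TCP position; "ee_rot": TCP orientation; "force": force on the tool from outside, world axes, zero at the start; "moment": the same for the moment, N m; "width": finger opening in m.
Only numpy, scipy, OpenCV 4.12 (cv2) and the standard library are available. Lean on these libraries where they do the work, as an engineer would, in place of code of your own. Each camera call takes 0.05 s, during which the arm holds its last target. There are 200 camera calls.

TASK

Slide the grey drive-bay cover of the computer case fully home, its far edge under the lip at the end of its rails, and only then turn the orange quarter-turn fastener clockwise until the black slot line along its wing is in line with the red marks on the cover and lip. Then press the cover down flush against the frame with the fingers and finish while still holding it pressed, so that I can put in the side screws. Leave the dish, memory module, disk drive and screwdriver where they are.

Things in the scene. Friction and masses are not known exactly. Their poses are not given: they have to be found in the camera images.
- case: Small black and steel computer case lying on its side, fixed: 382 x 340 mm, top sheet 100 mm above the bench. Origin: on the bench, 180 mm from the steel end face, mid-width. x: the way the cover slides home (to the black front bezel), z up. Rails along x at y = -125 and +5 mm guide the cover, 15 mm high over the sheet; the half at y above 10 mm carries dish and memory module.
- cover: Grey cover plate, 220 (x) x 118 (y) x 4 mm, captive in the rails; carries the black rib and orange fastener; axes as the case's, at the case's y = -60 mm. Origin: plate centre in plan, 9 mm below its top face. Rides on a sprung strip 5 mm above the frame and springs up when let go; stays where slid. A red mark along x is printed at its far end.
- lip_mark (a point): Middle of the red line (36 mm long, along the case's x) on top of the fixed aluminium lip that overhangs the last 40 mm of the rails; lip top 15 mm above the top sheet. At home the cover's far edge is 24 mm under it. Axes as the case's.
- cover_rib (a point): Centre of the top of the black rib on the cover: the rib is 12 mm thick along the slide (x), 44 mm long (y) and 22 mm high above the plate, at x = -70 mm on the cover. Pinch it across its 12 mm from above to slide the cover. Axes as the cover's.
- cover_pad (a point): Centre of the flat blue 30 mm disc printed on the top face of the plate, between rib and fastener (x = -20 mm on the cover, 50 mm from either): a clear place to press. Axes as the cover's.
- fastener_grip (a point): Centre of the top of the fastener's orange wing, on its turning axis (x = +30 mm on the cover): the wing is 10 mm thick, 36 mm long and 23 mm high above the plate, on a 42 mm round steel washer 3 mm thick. The point's y axis runs along the wing and the black slot line, its x axis across the wing's thickness; z up.
- cover_slide (a joint): How far the cover has been slid, m: 0 fully open, 0.080 fully home against the stop (starts between 0 and 0.03). About 5 N of friction.
- cover_press (a joint): How far the cover is pressed down, m: 0 riding on the spring strip, 0.005 flush on the frame (hard stop); a push of 2 to 4 N starts it and 8 to 11 N brings it flush, wherever on the cover one pushes.
- fastener (a joint): Turn of the fastener, rad, growing clockwise seen from above: at 0 the wing lies across the slide (along the cover's y), at 1.571 along it (in line with the red marks, aligned). Starts between 0.1 and 0.55; it turns on to a stop at 2.1, so it must be stopped at the marks. Friction 0.06 N m; it stays where it is left.
- screw_dish: Blue ceramic dish, 64 mm across, 22 mm high, on the case's top sheet; origin under its centre. Leave alone.
- memory_module: Green memory module, 133 x 30 x 4 mm, lying on the case's top sheet, origin under its centre. Leave alone.
- disk_drive: Metal disk drive, 147 x 102 x 25 mm, flat on the bench beside the case, origin under its centre. Leave alone.
- screwdriver: Screwdriver lying on the bench on the other side of the case, along its own x. Leave alone.

How it is judged:
On the way, in this order (a step that is already met when the one before it is completed fails the run):
1. the cover is slid home under the lip, before the fastener is turned (value of joint cover_slide above 0.075 m and value of joint fastener below 0.9 rad), for 0.2 s.
2. the fastener is turned until its slot line is in line with the marks, the cover still home (angle between the y axis of fastener_grip and the x axis of case, either way round below 0.14 rad and value of joint cover_slide above 0.075 m), for 0.2 s.
At the end, for the whole second after the job is handed in: The cover is within 5 mm of fully home, the fastener's slot line is within 8 degrees (0.14 rad) of the marks, and the fingers hold the cover pressed down to within 1.2 mm of flush, pushing on it (more than 4 N), through the last second (all of step 2 and value of joint cover_press above 0.0038 m and contact force between the fingers and cover above 4 N); the arm keeps its last pose, push and grip.
It fails at once if a bystander (screw dish) moved by more than 15 mm (distance of screw_dish from where it was at the start of the episode above 0.015 m).
It fails at once if a bystander (memory module) moved by more than 15 mm (distance of memory_module from where it was at the start of the episode above 0.015 m).
It fails at once if a bystander (disk drive) moved by more than 15 mm (distance of disk_drive from where it was at the start of the episode above 0.015 m).
It fails at once if a bystander (screwdriver) moved by more than 15 mm (distance of screwdriver from where it was at the start of the episode above 0.015 m).
It also fails if it takes over 53 s, if anything falls off the work surface, if the arm or the gripper's body presses on something with over 40 N, if the wrist force passes 120 N, or if a joint passes its speed limit or range.

## Working session

There is one attempt and no reset: what is moved stays moved. The work goes in short steps, Python scripts to look and compute and a shell command to move; the robot and the scene stay as the last step left them, time stands still between calls to the robot, and variables do not carry over. Pictures are saved under pics/ and viewed, about 8 in all and at most 12, crops included, and the job is handed in when it is done.

```bash
mkdir -p pics
cat > h.py <<'E'
import numpy as np, cv2
from station import arm
def w(p,uv,z=None):
    """pixel -> world, by depth or by plane height z"""
    K=p["mtx"];T=p["pose"];u,v=uv
    r=np.array([(u-K[0,2])/K[0,0],-(v-K[1,2])/K[1,1],-1])
    if z is None:
        d=p["range_z"][int(round(v)),int(round(u))];return T[:3,:3]@(r*d)+T[:3,3]
    R=T[:3,:3]@r;return T[:3,3]+R*(z-T[2,3])/R[2]
def pts(p,names):
    out={}
    for n in names:
        l=arm.place_of(p,n)
        if l:
            b=l[0];uv=(b["position"][0]*512,b["position"][1]*384);out[n]=(uv,b["confidence"])
    return out
def save(p,f): cv2.imwrite("pics/"+f,p["frame"][:,:,::-1])
N=["cover_rib","cover_pad","fastener_grip","lip_mark"]
E
python3 - <<'E'
from h import *
np.set_printoptions(precision=4,suppress=True)
Z=dict(cover_rib=.135,cover_pad=.113,fastener_grip=.136,lip_mark=.115)
s=arm.get_state();print(s)
ims=[]
for c in ["scene","side","wrist"]:
    p=arm.grab_frame(c);ims.append(p["frame"][:,:,::-1])
    for n,(uv,cf) in pts(p,N).items():print(c,n,np.round(uv,1),round(cf,2),w(p,uv),w(p,uv,Z[n]))
cv2.imwrite("pics/a.png",cv2.resize(np.vstack([np.hstack(ims[:2]),np.hstack([ims[2],ims[2]*0])]),(800,600)))
E
```

```text
{'t': 0.0, 'q': array([ 1.6061,  0.3594,  0.011 , -0.0003, -1.2241, -0.2881]), 'qd': array([-0.0028, -0.0004,  0.0012,  0.0006,  0.0023, -0.0011]), 'joint_efforts': array([ -0.001 , -58.2707,  29.3063,   6.9975,   0.007 ,  -0.0002]), 'eef_pos': array([0.1687, 0.6531, 0.2256]), 'ee_rot': array([ 1.6728,  1.5691, -1.7217]), 'force': array([-0.1992, -0.3953,  1.0382]), 'moment': array([ 0.0329, -0.008 ,  0.0098]), 'width': 0.08738736210436934}
scene cover_rib [238.8 162.2] 0.63 [ 0.4707 -0.0463  0.1304] [ 0.4777 -0.0469  0.135 ]
scene cover_pad [244.7 174. ] 0.77 [ 0.5121 -0.034   0.1109] [ 0.515  -0.0343  0.113 ]
scene fastener_grip [238.4 178.9] 0.55 [ 0.563  -0.0596  0.1317] [ 0.5689 -0.0602  0.136 ]
scene lip_mark [237.2 214.4] 0.71 [ 0.7015 -0.0819  0.1145] [ 0.7021 -0.082   0.115 ]
side cover_rib [308.6 179.6] 0.92 [ 0.4577 -0.0594  0.1096] [ 0.4563 -0.0377  0.135 ]
side cover_pad [288.1 177.5] 0.65 [ 0.5205 -0.0483  0.111 ] [ 0.5203 -0.0466  0.113 ]
side fastener_grip [272.6 167.2] 0.66 [ 0.5779 -0.0762  0.1105] [ 0.5731 -0.054   0.136 ]
side lip_mark [231.3 156.1] 0.73 [ 0.7174 -0.0795  0.116 ] [ 0.7177 -0.0804  0.115 ]
```

View pics/a.png

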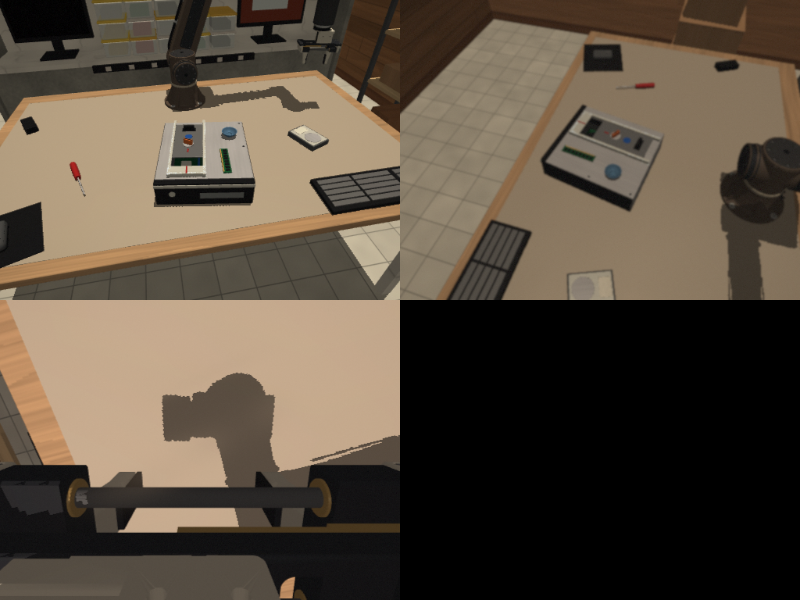

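The scene view shows the case ahead of the robot with the bezel facing away. The cover strip is on its right, with the rib near (237,163), the fastener near (238,179) and the lip near (237,214). The side view agrees. Next I'll work out the tool orientation and the approach.

Run:
```python
from h import *
from scipy.spatial.transform import Rotation as R
s=arm.get_state();M=R.from_euler('xyz',s['ee_rot']).as_matrix();print(M.round(3))
print("jaw yaw",np.degrees(np.arctan2(M[1,1],M[0,1])))
p=arm.grab_frame("wrist");T=np.eye(4);T[:3,:3]=M;T[:3,3]=s['eef_pos'];print((np.linalg.inv(T)@p["pose"]).round(3),p["mtx"])
```

```text
[[-0.    -0.25  -0.968]
 [ 0.    -0.968  0.25 ]
 [-1.    -0.     0.   ]]
jaw yaw -104.48485060266422
[[-0.001  0.252 -0.968 -0.158]
 [ 1.     0.001 -0.001  0.   ]
 [ 0.    -0.968 -0.252 -0.067]
 [ 0.     0.     0.     1.   ]] [[278.70544294   0.         254.18493862]
 [  0.         278.70544294 192.39510648]
 [  0.           0.           1.        ]]
```

```bash
A='0.49 -0.95 0.03 0 0 -0.71'; python3 -m inch '0.49 -0.95 0.03 0 0 -0.71;0.49 -0.95 0.03 0 0 -0.71;0.49 -0.95 0.03 0 0 -0.71;0.49 -0.95 0.03 0 0 -0.71;0.49 -0.95 0.03 0 0 -0.71;0.49 -0.95 0.03 0 0 -0.71;0.49 -0.95 0.03 0 0 -0.71;0.49 -0.95 0.03 0 0 -0.71;0.49 -0.95 0.03 0 0 -0.71;0.49 -0.95 0.03 0 0 -0.71;0.49 -0.95 0.03 0 0 -0.71;0.49 -0.95 0.03 0 0 -0.71'
python3 -m inch '0.49 -0.95 0.03 0 0 -0.71;0.49 -0.95 0.03 0 0 -0.71;0.49 -0.95 0.03 0 0 -0.71;0.49 -0.95 0.03 0 0 -0.71;0.49 -0.95 0.03 0 0 -0.71;0.49 -0.95 0.03 0 0 -0.71;0.49 -0.95 0.03 0 0 -0.71;0.49 -0.95 0.03 0 0 -0.71;0.49 -0.95 0.03 0 0 -0.71;0.49 -0.95 0.03 0 0 -0.71;0.49 -0.95 0.03 0 0 -0.71;0.49 -0.95 0.03 0 0 -0.71'
cat >> h.py <<'E'
np.set_printoptions(precision=4,suppress=True)
Z=dict(cover_rib=.135,cover_pad=.113,fastener_grip=.136,lip_mark=.115)
def look(f):
    from scipy.spatial.transform import Rotation as R
    s=arm.get_state();M=R.from_euler('xyz',s['ee_rot']).as_matrix()
    print("t",s['t'],"tcp",s['eef_pos'],"jawyaw",np.degrees(np.arctan2(M[1,1],M[0,1])).round(2),"down",M[:,0],"F",s['force'],"w",s['width'],"q",s['q'])
    p=arm.grab_frame("wrist");save(p,f)
    for n,(uv,cf) in pts(p,N).items():print(n,np.round(uv,1),round(cf,2),w(p,uv),w(p,uv,Z[n]))
    return p
E
python3 -c "
from h import *
p=look('b.png')"
```

```text
t: 2.3
eef_pos: [0.3458, 0.3098, 0.2375]
ee_rot: [-1.126, 1.57, 1.015]
force: [-0.6, -0.3, 0.3]
width: 0.088
t: 3.8
eef_pos: [0.5217, -0.0323, 0.2483]
ee_rot: [-1.152, 1.571, 0.246]
force: [-0.2, 0.1, 0.7]
width: 0.0875
t 3.8 tcp [ 0.5217 -0.0323  0.2483] jawyaw 170.1 down [ 0.0003  0.0001 -1.    ] F [-0.1692  0.1392  0.6596] w 0.08749601681921865 q [ 0.314   0.0922 -0.2867  0.     -1.1916 -0.4868]
cover_rib [311.8 173.4] 0.69 [ 0.461  -0.038   0.1309] [ 0.4618 -0.0389  0.135 ]
cover_pad [261.4 170.3] 0.8 [ 0.5105 -0.0461  0.1099] [ 0.5105 -0.0467  0.113 ]
fastener_grip [208.1 174.2] 0.88 [ 0.5635 -0.0555  0.1326] [ 0.5628 -0.056   0.136 ]
lip_mark [ 66.4 170.6] 0.82 [ 0.7135 -0.0824  0.1158] [ 0.714  -0.0823  0.115 ]
```

View pics/b.png

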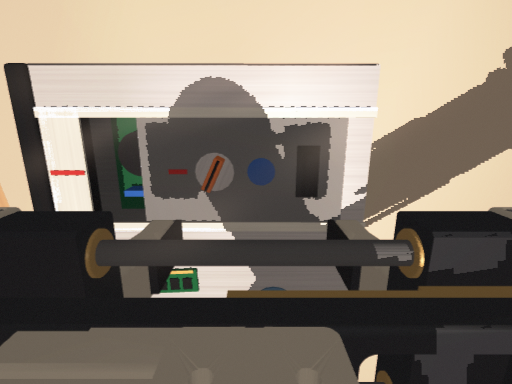

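The wrist view is clear. The rib is near (312,173), the pad (261,170), the wing centre (213,174) and the lip mark (67,172). The rails run horizontally in the image, so the jaw is already along the slide direction. Now going down to grip the rib.

```bash
python3 -m inch '-0.5 -0.05 -0.7 0 0 0;-0.5 -0.05 -0.7 0 0 0;-0.5 -0.05 -0.7 0 0 0;-0.5 -0.05 -0.7 0 0 0;0 0 -0.6 0 0 0;0 0 -0.6 0 0 0;0 0 -0.4 0 0 0;0 0 0 0 0 0;0 0 0 0 0 0' 0.5 30
python3 -m inch '0 0 0 0 0 0;0 0 0 0 0 0;0 0 0 0 0 0;0 0 0 0 0 0;0 0 0 0 0 0;0 0 0 0 0 0' 0 30
```

```text
t: 5.18
eef_pos: [0.462, -0.0363, 0.1167]
ee_rot: [-1.344, 1.57, 0.058]
force: [0.1, -0.4, 0.9]
width: 0.0437
t: 5.92
eef_pos: [0.4623, -0.0365, 0.1163]
ee_rot: [-1.482, 1.57, -0.08]
force: [4.9, -2.6, -2.8]
width: 0.0118
```

```bash
python3 -m inch '0.37 -0.064 0 0 0 0;0.37 -0.064 0 0 0 0;0.37 -0.064 0 0 0 0;0.37 -0.064 0 0 0 0;0.37 -0.064 0 0 0 0;0.3 -0.052 0 0 0 0;0.1 -0.017 0 0 0 0;0 0 0 0 0 0'
```

```text
t: 6.92
eef_pos: [0.5285, -0.0482, 0.1159]
ee_rot: [1.785, 1.569, -3.096]
force: [-3.5, 1.0, 4.4]
width: 0.0116
```

Now feel for the stop.

```bash
for i in 1 ; do python3 -m inch '0.15 -0.026 0 0 0 0;0.1 -0.017 0 0 0 0;0 0 0 0 0 0'; python3 -m inch '0.1 -0.017 0 0 0 0;0 0 0 0 0 0';  python3 -m inch '0.1 -0.017 0 0 0 0;0 0 0 0 0 0'; python3 -m inch '0.1 -0.017 0 0 0 0;0 0 0 0 0 0'; done
```

```text
t: 7.3
eef_pos: [0.5362, -0.0496, 0.1161]
ee_rot: [1.933, 1.57, -2.949]
force: [-4.2, 0.4, 4.3]
width: 0.0115
t: 7.55
eef_pos: [0.5393, -0.0501, 0.1161]
ee_rot: [2.056, 1.57, -2.825]
force: [-3.4, 0.4, 4.8]
width: 0.012
t: 7.8
eef_pos: [0.5412, -0.0505, 0.1157]
ee_rot: [1.706, 1.568, 3.107]
force: [-7.4, 1.3, 3.9]
width: 0.0114
t: 8.05
eef_pos: [0.5413, -0.0506, 0.1145]
ee_rot: [1.656, 1.563, 3.057]
force: [-15.9, 5.9, 6.6]
width: 0.0118
```

The stop is reached after about 79 mm: force rises to 16 N and the tool no longer advances. Release, rise and look.

```bash
python3 -m inch '0 0 0 0 0 0;0 0 0 0 0 0;0 0 0.1 0 0 0' 0.5; python3 -m inch '0 0 0.8 0 0 0;0 0 0.8 0 0 0;0.4 0 0.8 0 0 0;0.4 0 0.6 0 0 0;0.4 0 0.6 0 0 0;0.5 0 0.1 0 0 0;0 0 0 0 0 0'
python3 -c "
from h import *
p=look('c.png')"
```

```text
t: 8.43
eef_pos: [0.5463, -0.0509, 0.1193]
ee_rot: [-1.381, 1.57, 0.021]
force: [0.1, 0.0, 0.3]
width: 0.0362
t: 9.3
eef_pos: [0.5975, -0.0509, 0.2295]
ee_rot: [1.588, 1.571, 2.99]
force: [-0.3, -0.4, 0.5]
width: 0.0436
t 9.3 tcp [ 0.5975 -0.0509  0.2295] jawyaw 170.3 down [-0.0002  0.     -1.    ] F [-0.2575 -0.421   0.4917] w 0.0435970783117083 q [ 0.2405  0.2342 -0.1563 -0.0001 -1.1804 -0.4098]
cover_rib [315.2 182.1] 0.7 [ 0.5384 -0.0527  0.1327] [ 0.5388 -0.0533  0.135 ]
cover_pad [258.5 178.3] 0.7 [ 0.5905 -0.0606  0.11  ] [ 0.5905 -0.0612  0.113 ]
fastener_grip [205.2 184.3] 0.64 [ 0.6406 -0.0678  0.1314] [ 0.6396 -0.0687  0.136 ]
lip_mark [136.4 178.8] 0.64 [ 0.7108 -0.0817  0.1147] [ 0.7107 -0.0817  0.115 ]
```

View pics/c.png

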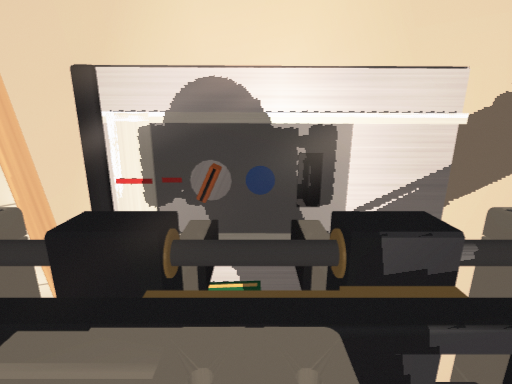

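The cover's far edge is under the lip, its mark (172,180) in line with the lip mark (133,181), and the wing is at (208,183). Next: measure the wing angle and axis.

```bash
cat >> h.py <<'E'
def wing(p,c,ztop=.133):
    """orange top points -> centre & direction, by depth"""
    f=p["frame"].astype(int);m=(f[...,0]>1.5*f[...,1]+15)&(f[...,2]<.8*f[...,0])
    P=[]
    for v,u in zip(*np.nonzero(m)):
        q=w(p,(u,v))
        if np.hypot(*(q[:2]-c))<.03 and q[2]>ztop-.006:P.append(q)
    P=np.array(P,np.float32);(cx,cy),(a,b),an=cv2.minAreaRect((P[:,:2]*1000).copy())
    d=np.linalg.svd(P[:,:2]-P[:,:2].mean(0))[2][0]
    g=cv2.boxPoints(((cx,cy),(a,b),an));e=max((g[1]-g[0],g[2]-g[1]),key=np.linalg.norm)
    for n,x in (("svd",d),("rect",e)):print(n,"wing yaw",np.degrees(np.arctan2(x[1],x[0]))%180)
    print("n",len(P),"mean",P.mean(0),"rect centre",cx,cy,"size",a,b)
E
python3 -c "
from h import *
p=arm.grab_frame('wrist');wing(p,np.array([.6395,-.069]))"
```

```text
svd wing yaw 54.67277
rect wing yaw 54.736755
n 272 mean [ 0.6372 -0.0688  0.1318] rect centre 638.27734375 -67.64509582519531 size 35.09596633911133 9.794647216796875
```

```bash
python3 -m inch '0.27 -0.117 -0.4 0 0 -0.85;0.27 -0.117 -0.4 0 0 -0.85;0.27 -0.117 -0.4 0 0 -0.85;0.27 -0.117 -0.4 0 0 -0.85;0.27 -0.117 -0.4 0 0 -0.85;0 0 -0.5 0 0 -0.85;0 0 -0.5 0 0 0;0 0 -0.4 0 0 0;0 0 -0.3 0 0 0;0 0 0 0 0 0;0 0 0 0 0 0' 0.4
python3 -m inch '0 0 0 0 0 0;0 0 0 0 0 0;0 0 0 0 0 0;0 0 0 0 0 0;0 0 0 0 0 0' 0 25
```

```text
t: 10.98
eef_pos: [0.6375, -0.0685, 0.1197]
ee_rot: [-1.046, 1.57, -0.089]
force: [-0.1, 0.3, 0.7]
width: 0.035
t: 11.6
eef_pos: [0.6375, -0.0689, 0.1194]
ee_rot: [-1.482, 1.57, -0.525]
force: [1.6, -3.3, 0.8]
width: 0.0097
```

```bash
python3 -m inch '0 0 0 0 0 -1;0 0 0 0 0 -1;0 0 0 0 0 -1;0 0 0 0 0 -1;0 0 0 0 0 -1;0 0 0 0 0 -1;0 0 0 0 0 -1;0 0 0 0 0 -1;0 0 0 0 0 -1;0 0 0 0 0 -1;0 0 0 0 0 -1;0 0 0 0 0 -1'
python3 -m inch '0 0 0 0 0 -0.4;0 0 0 0 0 0;0 0 0 0 0 0'
python3 -c "
from h import *
p=look('d.png');wing(p,np.array([.6395,-.069]))"
```

```text
t: 13.1
eef_pos: [0.6364, -0.0667, 0.1192]
ee_rot: [2.024, 1.568, 1.931]
force: [-2.8, 8.4, 4.2]
width: 0.01
t: 13.48
eef_pos: [0.6364, -0.0665, 0.1192]
ee_rot: [2.018, 1.568, 1.893]
force: [-3.5, 8.0, 4.7]
width: 0.0098
t 13.475 tcp [ 0.6364 -0.0665  0.1192] jawyaw 82.83 down [-0.0008  0.0024 -1.    ] F [-3.5181  8.0247  4.6559] w 0.009773076118399731 q [ 0.1987  0.3858 -0.2057 -0.003  -0.9797 -1.893 ]
cover_rib [265.   56.7] 0.74 [ 0.5399 -0.0497  0.1309] [ 0.5407 -0.0499  0.135 ]
cover_pad [256.7 157.6] 0.8 [ 0.5905 -0.0597  0.1101] [ 0.5901 -0.0597  0.113 ]
fastener_grip [254.  246.8] 0.7 [ 0.605  -0.0633  0.201 ] [ 0.6359 -0.0672  0.136 ]
svd wing yaw 173.27159
rect wing yaw 173.32787
n 443 mean [ 0.6319 -0.0662  0.1316] rect centre 637.6361694335938 -66.98532104492188 size 9.556869506835938 35.741966247558594
```

View pics/d.png

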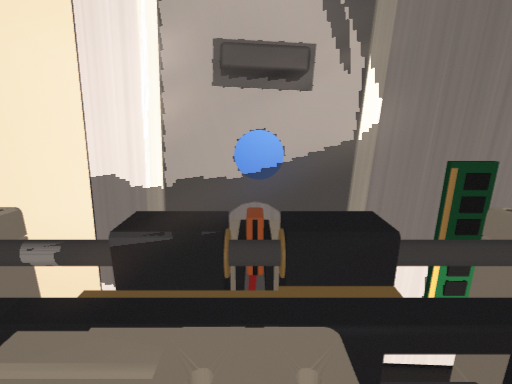

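The wing (255,245) is nearly aligned; its yaw of −6.7° needs about 3° more to reach −9.8°.

```bash
python3 -m inch '0 -0.04 0 0 0 -0.65;0 0 0 0 0 0;0 0 0 0 0 0;0 0 0 0 0 0'
python3 -m inch '0 0 0 0 0 0;0 0 0 0 0 0;0 0 0 0 0 0' 0.35
python3 -m inch '0 0 0.6 0 0 0;0 0 0.8 0 0 0;-0.4 0.07 0.8 0 0 0;-0.7 0.12 0.8 0 0 0;-0.7 0.12 0.6 0 0 0;-0.7 0.12 0 0 0 0;0 0 0 0 0 0' 
python3 -c "
from h import *
p=look('e.png');wing(p,np.array([.6375,-.068]))"
```

```text
t: 14.22
eef_pos: [0.637, -0.0666, 0.1192]
ee_rot: [1.659, 1.567, 1.477]
force: [-2.8, 11.8, 5.1]
width: 0.0094
t: 14.6
eef_pos: [0.6369, -0.0698, 0.119]
ee_rot: [-2.866, 1.57, -3.048]
force: [-0.2, -0.4, 0.1]
width: 0.0296
t: 15.48
eef_pos: [0.5615, -0.0569, 0.2293]
ee_rot: [0.418, 1.568, 0.236]
force: [-0.2, 0.0, 0.6]
width: 0.0308
t 15.475 tcp [ 0.5615 -0.0569  0.2293] jawyaw 79.58 down [ 0.0025  0.0006 -1.    ] F [-0.2256  0.0368  0.6387] w 0.030838917251980145 q [ 0.2459  0.1741 -0.2339  0.     -1.1602 -1.9986]
cover_rib [258.7 167.7] 0.59 [ 0.5374 -0.0488  0.1308] [ 0.5367 -0.0487  0.135 ]
cover_pad [257.7 216. ] 0.72 [ 0.5912 -0.0592  0.1104] [ 0.5903 -0.0591  0.113 ]
fastener_grip [256.5 266.4] 0.59 [ 0.6367 -0.0689  0.1322] [ 0.6346 -0.0686  0.136 ]
svd wing yaw 170.96114
rect wing yaw 169.53873
n 123 mean [ 0.6458 -0.0687  0.1321] rect centre 645.7406005859375 -68.48599243164062 size 9.30764389038086 19.818159103393555
```

View pics/e.png

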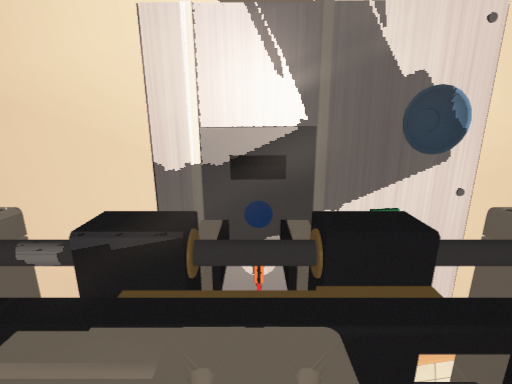

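The wing, partly hidden at (258,275), reads yaw 170°, lined up with the red mark below it. Pad at (258,214). Close the fingers and press on the pad.

```bash
python3 -m inch '0.25 -0.02 -0.4 0 0 0;0.25 -0.02 -0.6 0 0 0;0.25 -0.02 -0.6 0 0 0;0.2 -0.02 -0.6 0 0 0;0 0 -0.6 0 0 0;0 0 -0.5 0 0 0;0 0 -0.3 0 0 0;0 0 -0.1 0 0 0;0 0 0 0 0 0' 0 20
python3 -m inch '0 0 -0.15 0 0 0;0 0 -0.1 0 0 0;0 0 0 0 0 0'
python3 -m inch '0 0 -0.1 0 0 0;0 0 0 0 0 0'
```

```text
t: 16.85
eef_pos: [0.5909, -0.0592, 0.1164]
ee_rot: [0.117, 1.57, -0.065]
force: [-0.7, 0.0, -0.4]
width: 0.0007
t: 17.23
eef_pos: [0.5908, -0.0592, 0.109]
ee_rot: [0.091, 1.57, -0.091]
force: [-1.3, 0.5, 4.3]
width: 0.0003
t: 17.48
eef_pos: [0.5908, -0.0592, 0.1064]
ee_rot: [0.024, 1.57, -0.158]
force: [-1.8, 1.1, 7.4]
width: -0.0
```

```bash
python3 -m inch '0 0 -0.1 0 0 0;0 0 0 0 0 0'
python3 -m inch '0 0 -0.1 0 0 0;0 0 0 0 0 0;0 0 0 0 0 0'
python3 -m inch '0 0 -0.1 0 0 0;0 0 0 0 0 0;0 0 0 0 0 0'
```

```text
t: 17.73
eef_pos: [0.5909, -0.0592, 0.1042]
ee_rot: [0.052, 1.57, -0.13]
force: [-4.3, 1.5, 11.9]
width: 0.0005
t: 18.1
eef_pos: [0.5911, -0.0593, 0.1039]
ee_rot: [-0.02, 1.568, -0.201]
force: [-13.5, 4.6, 31.7]
width: 0.0004
t: 18.48
eef_pos: [0.5912, -0.0593, 0.1035]
ee_rot: [-0.047, 1.567, -0.226]
force: [-21.7, 6.4, 52.1]
width: 0.0001
```

Hard stop found at z ≈ 0.104. Ease off to about 20–25 N and verify.

```bash
python3 -m inch '0 0 0.13 0 0 0;0 0 0 0 0 0;0 0 0 0 0 0'
python3 - <<'E'
from h import *
p=look('f.png')
ims=[p["frame"][:,:,::-1]]
for c in ("scene","side"):
    p=arm.grab_frame(c)
    for n,(uv,cf) in pts(p,N).items():print(c,n,np.round(uv,1),round(cf,2),w(p,uv))
    try: wing(p,np.array([.637,-.068]))
    except Exception as e: print(e)
    u,v=pts(p,["lip_mark"])["lip_mark"][0] if pts(p,["lip_mark"]) else (240,190)
    u,v=int(u),int(v);ims.append(cv2.resize(p["frame"][v-48:v+48,u-64:u+64,::-1],(512,384),interpolation=cv2.INTER_CUBIC))
cv2.imwrite("pics/f.png",cv2.resize(np.vstack([np.hstack(ims[1:]),np.hstack([ims[0],ims[0]*0])]),(800,600)))
print(arm.get_state()["force"])
E
```

```text
t: 18.85
eef_pos: [0.591, -0.0592, 0.104]
ee_rot: [0.021, 1.568, -0.16]
force: [-9.3, 3.6, 26.3]
width: 0.0007
t 18.85 tcp [ 0.591  -0.0592  0.104 ] jawyaw 79.63 down [ 0.0023 -0.0004 -1.    ] F [-9.2798  3.6025 26.2638] w 0.0006930076202861472 q [ 0.2295  0.3319 -0.3322  0.0011 -0.9046 -1.982 ]
cover_rib [257.7 153.2] 0.97 [ 0.5393 -0.0486  0.1266] [ 0.5383 -0.0485  0.135 ]
cover_pad [252.9 232.1] 0.71 [ 0.5807 -0.0587  0.1231] [ 0.5849 -0.0595  0.113 ]
scene cover_rib [242.  178.2] 0.61 [ 0.6291 -0.0555  0.1805]
scene cover_pad [244.  192.5] 0.69 [ 0.6051 -0.0495  0.1107]
scene fastener_grip [238.7 197.8] 0.48 [ 0.6493 -0.0702  0.1291]
scene lip_mark [237.4 216.9] 0.74 [ 0.7118 -0.0827  0.1147]
svd wing yaw 174.3537
rect wing yaw 172.45967
n 12 mean [ 0.6424 -0.0673  0.1282] rect centre 643.5097045898438 -67.19625854492188 size 8.562373161315918 26.10861587524414
side cover_rib [286.  173.5] 0.75 [ 0.5315 -0.0674  0.1052]
side cover_pad [267.4 172.2] 0.75 [0.5679 0.0337 0.2108]
side fastener_grip [282.6 172.4] 0.65 [ 0.5398 -0.0514  0.1252]
side lip_mark [231.3 156.4] 0.65 [ 0.7176 -0.0798  0.1142]
too many indices for array: array is 1-dimensional, but 2 were indexed
[-9.9142  3.468  25.7504]
```

View pics/f.png

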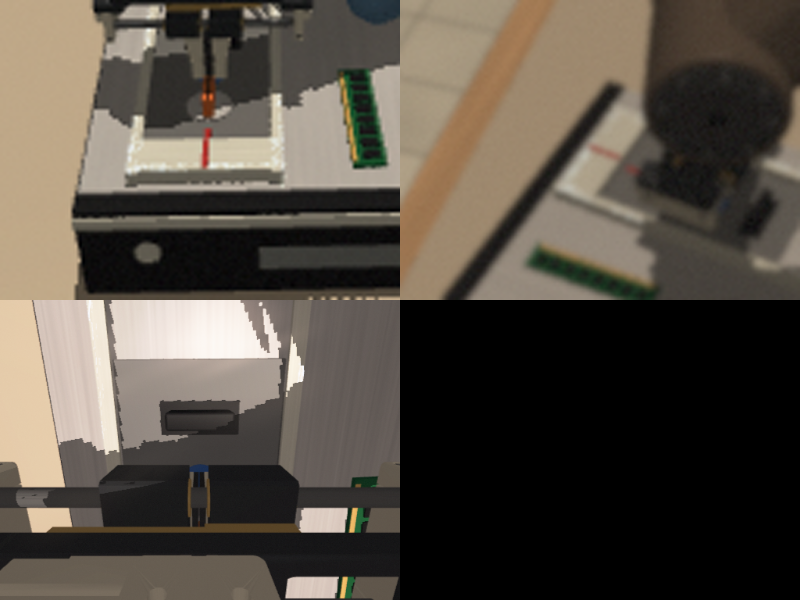

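The scene crop shows the wing (208,100) in line with both red marks (207,150) and the far edge under the lip. The wrist view shows the closed fingers on the pad and the rib about 4 mm lower than before. Handing in.

```bash
python3 -c "
from station import arm
print(arm.job_done());s=arm.get_state();print(s['t'],s['eef_pos'],s['force'])"
```

```text
the job is handed in; nothing more can be done
None
the job is handed in; nothing more can be done
```

The job is handed in at about 19 s with the fingers still pressing the cover; no verdict was reported.

- **Cover:** I gripped the rib and slid the cover about 79 mm to its stop, where the force rose to 16 N and it moved no further. Its far edge is under the lip.
- **Fastener:** I then turned it clockwise about 65°. From the wrist camera its slot line reads about −10° against about −9.8° for the rails, and the scene view shows it in line with both red marks. The coarse scene fit, from only 12 pixels, read 2 to 4° off that, still within the 8° limit.
- **Press:** The closed fingers pressed the blue pad to a hard stop, peaking briefly at 52 N, and I eased back to hold at about 26 N. The tool tip and the rib both came out about 4 to 5 mm lower than before, which fits flush.
- **Other parts:** I felt no stray contact near the dish, memory module, disk drive or screwdriver, but I didn't measure their positions again afterwards.
- **Unreliable readings:** With the gripper in the way, the side camera's rib, pad and fastener positions were wrong and its wing fit failed, so I ignored them.

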